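# Open the guard of the bending jig and load a mortar bar

### The arm

A 6-joint arm with a two-finger parallel gripper is mounted at the origin on a cart in front of the work surface, level with it; the furniture and walls round the work are solid. World frame = base frame: x ahead of the robot, y to its left, z up, the work surface at z = 0. Lengths are in m, angles in rad, forces in N, time in s.
With the tool pointing down it reaches from about 0.225 to 0.875 m from the base axis. Payload 3.4 kg.
Tool frame: the origin (TCP) lies at the very end of the fingers, on their centre line; the grasp point (between the pads) lies behind it (manip.grasp_offset is the z of the grasp point in the tool frame, in m); z points along the fingers, y is the line along which they close (so a half turn about z gives the same grasp; the last joint's range is limited). The gripper opens to 85 mm and grips with 20 to 120 N. Pads are 22 mm wide; open, the fingers measure 114 mm over their backs; the gripper's body (76 mm by 85 mm) begins 54 mm behind the grasp point. The pads swing forward as they close: fully open they stand 13 mm farther back than shut.
Start: joints at [1.103, 0.276, 1.505, -0, 1.361, -0.121], TCP at [0.195, 0.541, 0.2] pointing down, gripper open.
Joint ranges: [-2.89, 2.89], [-0.75, 2.08], [0.22, 2.7], [-1.18, 4.32], [0.11, 2.71], [-2.7, 2.7]. Speed limits (rad/s): [2.57, 2.57, 3.14, 3.14, 3.14, 3.14].

### API

Orientations are given as a unit quaternion [w, x, y, z].
In Python, from rig import manip gives the robot as it stands.
- The arm moves only by the shell command python3 -m pendant 'ROWS' [FORCE]. ROWS is JSON, a list of rows, each an object of numbers: "dx", "dy", "dz": the shift along the tool's x, y, z in m; "rx", "ry", "rz": the turn, a rotation vector about the tool's x, y, z in degrees; "hand": the finger opening in m, from 0 to 0.0854. In form: [{"dx": .., "dy": .., "dz": .., "rx": .., "ry": .., "rz": .., "hand": ..}, ...]. A call has 1 to 12 rows; each row shifts and turns the commanded pose from where the row before left it, along the tool's axes as they then stand; what a row does not reach is not made up. A row lasts 1/12 s, in which the tool goes at most 41.7 mm and 7.16 degrees, less where a joint would pass 70% of its speed; a pose out of reach is approached as far as the arm can. A call is refused whole if a number of a shift passes 0.0417 or a number of a turn 7.16, either way. A call with a gripper value outside its range is refused whole. The fingers move at their own pace and stop on an object; FORCE is the grip in N (left out, the last holds). Time passes only in rows, so rows that do not move let the fingers close. It gives the time, the measured TCP pose, the force, the opening and the grip force at its end, in the units of the state.
- manip.get_state(): the state, without advancing time (a new reading comes with each control period).
- manip.get_image(name): name is "scene" or "top" or "wrist"; returns a dict with "frame" (384x512x3 uint8, red, green, blue), "fx", "fy", "cx", "cy" (pixels), "distortion" ([k1, k2, p1, p2, k3] as OpenCV has them; the pictures are not rectified), "position" and "attitude" of the camera in the world; the wrist camera has in their place "mount" (4x4, takes a point from camera to tool coordinates, whose origin is the TCP and whose axes are the flange's). Camera axes: x right, y up, looking along -z (the intrinsics and any distortion apply to the point x, -y, -z); pixel columns grow to the right and rows downward; lengths in m; the calibration is good to about 2 mm. A picture is of the moment at which its call begins: read the wrist's pose just before it. There is no depth.
- manip.sign_off(): hands the job in; it is judged then, once.
The state is a dict: "clock": time; "qpos": joint angles; "qd": joint speeds; "effort": joint torques, N m; "position": TCP position; "ee_rot": TCP orientation; "contact_force": force on the tool from outside, world axes, zero at the start; "moment": the same for the moment, N m; "width": finger opening in m; "gripper_force": force on a finger pad.
Only numpy, scipy, OpenCV 4.12 (cv2) and the standard library are available. Lean on these libraries where they do the work, as an engineer would, in place of code of your own. Each camera call takes 0.05 s, during which the arm holds its last target. There are 200 camera calls.

### The job

First move the tall measuring cylinder that stands on the hinge side of the bending jig out of the way of its guard, standing it upright on the worktop clear of the jig. Then swing the jig's hinged guard up and over, past its balance point, so that it lies back on its stop and stays open by itself. Last, take the top mortar bar off the stack and lay it squarely and centred across the two support rollers, between the guide posts; let go of everything and leave the other things standing where they are.

Things in the scene. Friction and masses are not known exactly. Their poses are not given: they have to be found in the camera images.
- jig: Fixed grey bending-test jig; origin at the worktop under the middle of its base, x toward its hinge side (roughly to the robot's left, world +y), y roughly toward the robot, z up. Base plate from x -80 to +82 mm, 210 mm wide along y, 14 mm thick. Two hinge towers 10 mm thick at y = +-97 mm, x = 50 to 80 mm, top at z = 98 mm. The closed guard covers the rollers.
- bed (a point): Point midway between the two steel support rollers, level with their tops (32 mm above the worktop, x = -10 mm of the jig), axes as the jig's. The laid bar's underside centre belongs here, its length along y. Rollers run along x at y = +-50 mm, 88 mm long. At each stand two guide posts at x = +-31 mm from here, 10 mm thick, 16 mm higher than the rollers: 52 mm clear between.
- guard_hinge (a point): Middle of the guard's hinge line, fixed on the jig at x = +65 mm, y = 0, z = 85 mm; the line runs along the jig's y. The guard is a hood 180 mm wide of grey sheet frames with clear panels: roof 125 mm long, 8 mm above the hinge line when closed; front (handle side) and side walls hang down to 52 mm below the hinge line.
- guard (a joint): Angle of the hinged guard, rad: 0 closed (roof level), growing as its handle side rises; 2.18 (125 degrees) lying back on its stop. Limp hinge, slight damping, no spring: guard 0.5 kg, lifting the handle takes about 2.5 N; below about 1.55 rad it falls shut, beyond about 1.75 rad it falls back on to the stop by itself.
- handle (a point): Middle of the guard's handle bar, which moves with the guard: round steel bar 10 mm thick, straight for 110 mm along the jig's y, 41 mm in front of the hood. With the guard closed it lies 166 mm before the hinge line and 4 mm below it (81 mm above the worktop), with open space under it and 36 mm of gap behind it.
- measuring_cylinder: Measuring cylinder: tube 30 mm in diameter, 233 mm tall, on a foot 62 mm across; origin at the centre of its underside, z up. 0.16 kg, tips easily. At the start it stands beside the hinge, in the way of the opening guard. Equipment stands on the worktop beyond x = 0.55 m; in front of that only the listed things stand between y = -0.45 and 0.48 m.
- top_bar: Mortar bar 160 x 40 x 40 mm, the one lying on top of the stack (underside at 40 mm); origin at the centre of its underside, x along its length, z up. 0.44 to 0.66 kg. Beyond x = 0.52 m, between y = -0.35 and -0.1, a mixer with an overhanging head (over 0.25 m high) stands near, and a stirrer shaft hangs at x 0.68, y 0.12.
- lower_bar_a: Lower mortar bar of the stack, 160 x 40 x 40 mm, x along its length, origin at the centre of its underside; leave it.
- lower_bar_b: The other lower bar beside it, likewise; leave it.
- steel_cup: Bystander: open steel cup, 54 mm across, 42 mm tall, left or right of the jig; origin under its centre.
- sample_bottle: Bystander: white sample bottle with screw cap, 50 mm across, 87 mm tall, left or right of the jig; origin under its centre.
- test_ring: Bystander: dark conical ring mould, 92 mm across, 40 mm tall; origin under its centre.

How it is judged:
On the way, in this order (a step that is already met when the one before it is completed fails the run):
1. the measuring cylinder stands upright on the worktop, clear of the jig, with the guard still down (horizontal distance between measuring_cylinder and jig above 0.15 m and angle between measuring_cylinder's own z axis and vertical below 0.1 rad and height (world z) of measuring_cylinder below 0.01 m and value of joint guard below 0.5 rad), for 0.2 s.
2. the guard lies back on its stop and stays there untouched (value of joint guard above 2.09 rad and contact force between the fingers and guard below 0.5 N), for 0.5 s.
At the end, for the whole second after the job is handed in: Guard open by itself (over 2.09 rad); top bar at rest on both rollers, middle within 15 mm of the bed point across and 6 mm in height, square within 0.12 rad; measuring cylinder upright on the worktop, over 150 mm from the jig's origin (horizontal distance between measuring_cylinder and jig above 0.15 m and angle between measuring_cylinder's own z axis and vertical below 0.1 rad and height (world z) of measuring_cylinder below 0.01 m and value of joint guard above 2.09 rad and horizontal distance between top_bar and bed below 0.015 m and z of top_bar in the frame of bed between -0.006 and 0.006 m and angle between the x axis of top_bar and the y axis of jig, either way round below 0.12 rad and angle between top_bar's own z axis and vertical below 0.06 rad and linear speed of each of top_bar, measuring_cylinder below 0.02 m/s); the robot touches nothing.
It fails at once if the measuring cylinder is tipped by more than about 30 degrees (angle between measuring_cylinder's own z axis and vertical above 0.5 rad).
It fails at once if one of the other bars or bystanders is shifted by more than 30 mm (distance of any of lower_bar_a, lower_bar_b, steel_cup, sample_bottle, test_ring from where it was at the start of the episode above 0.03 m).
It also fails if it takes over 72 s, if anything falls off the work surface, if the arm or the gripper's body presses on something with over 40 N, if the wrist force passes 120 N, or if a joint passes its speed limit or range.

## Working session

There is one attempt and no reset: what is moved stays moved. The work goes in short steps, Python scripts to look and compute and a shell command to move; the robot and the scene stay as the last step left them, time stands still between calls to the robot, and variables do not carry over. Pictures are saved under pics/ and viewed, at most 10 in all, crops included, and the job is handed in when it is done.

```bash
ls; mkdir -p pics; cat > h.py <<'E'
import numpy as np, cv2, json
from rig import manip
from scipy.spatial.transform import Rotation as R
def q2R(q): return R.from_quat([q[1],q[2],q[3],q[0]]).as_matrix()
def snap(name,fn):
    s=manip.get_state(); im=manip.get_image(name)
    cv2.imwrite(f'pics/{fn}.png',im['frame'][:,:,::-1])
    if name=='wrist':
        M=np.array(im['mount']); T=np.eye(4);T[:3,:3]=q2R(s['ee_rot']);T[:3,3]=s['position'];T=T@M
    else:
        T=np.eye(4);a=np.array(im['attitude']);T[:3,:3]=q2R(a) if a.size==4 else a;T[:3,3]=im['position']
    json.dump(dict(T=T.tolist(),K=[im['fx'],im['fy'],im['cx'],im['cy']],d=list(map(float,im['distortion']))),open(f'pics/{fn}.json','w'))
    return im['frame']
def cal(fn):
    c=json.load(open(f'pics/{fn}.json'));fx,fy,cx,cy=c['K']
    return np.array(c['T']),np.array([[fx,0,cx],[0,fy,cy],[0,0,1.]]),np.array(c['d'])
def ray(fn,uv):
    T,K,d=cal(fn);p=cv2.undistortPoints(np.array([[uv]],float),K,d)[0,0]
    v=T[:3,:3]@np.array([p[0],-p[1],-1]);return T[:3,3],v/np.linalg.norm(v)
def onz(fn,uv,z):
    o,v=ray(fn,uv);return o+v*(z-o[2])/v[2]
def tri(*obs):
    A=np.zeros((3,3));b=np.zeros(3);rs=[ray(*o) for o in obs]
    for o,v in rs:
        P=np.eye(3)-np.outer(v,v);A+=P;b+=P@o
    x=np.linalg.solve(A,b)
    return x,[float(np.linalg.norm((np.eye(3)-np.outer(v,v))@(x-o))) for o,v in rs]
def proj(fn,p):
    T,K,d=cal(fn);c=T[:3,:3].T@(np.array(p,float)-T[:3,3]);c=c*[1,-1,-1]
    return cv2.projectPoints(c.reshape(1,3),np.zeros(3),np.zeros(3),K,d)[0].ravel()
E
python3 - <<'E'
from h import *
a=snap('scene','s0');b=snap('top','t0');w=snap('wrist','w0')
for n,i in(('s0',a),('t0',b)): cv2.imwrite(f'pics/{n}b.png',cv2.resize(i[:,:,::-1],(800,600),interpolation=cv2.INTER_CUBIC))
for n in('s0','t0','w0'): T,K,d=cal(n);print(n,T.round(3).tolist(),K.round(1).tolist(),d)
print(manip.get_state(),manip.grasp_offset)
E
```

```text
pics
s0 [[0.852, 0.368, -0.373, -0.11], [-0.524, 0.589, -0.615, -0.967], [-0.007, 0.719, 0.695, 1.237], [0.0, 0.0, 0.0, 1.0]] [[475.5, 0.0, 255.2], [0.0, 475.5, 192.2], [0.0, 0.0, 1.0]] [-0.16527066  0.          0.          0.          0.        ]
t0 [[0.031, 0.978, -0.209, 0.237], [-1.0, 0.031, -0.003, 0.043], [0.004, 0.209, 0.978, 1.4], [0.0, 0.0, 0.0, 1.0]] [[468.6, 0.0, 251.0], [0.0, 468.6, 193.5], [0.0, 0.0, 1.0]] [-0.11289747  0.          0.          0.          0.        ]
w0 [[0.339, -0.895, -0.291, 0.121], [0.941, 0.322, 0.106, 0.567], [-0.001, -0.309, 0.951, 0.373], [0.0, 0.0, 0.0, 1.0]] [[329.1, 0.0, 253.7], [0.0, 329.1, 185.9], [0.0, 0.0, 1.0]] [0.01357714 0.         0.         0.         0.        ]
{'clock': 0.15, 'qpos': array([ 1.10300275e+00,  2.76450991e-01,  1.50585183e+00,  6.68185745e-06,
        1.36072338e+00, -1.21000436e-01]), 'qd': array([-0.0001461 , -0.00143142, -0.00324126,  0.00125119, -0.00078232,
        0.00242123]), 'effort': array([ 2.08289879e-03, -4.17142761e+01, -2.46033579e+01,  1.00911852e-04,
        7.57278496e-03, -8.72873699e-06]), 'position': array([0.1952307 , 0.54036154, 0.19933396]), 'ee_rot': array([-2.11107011e-04,  1.72529620e-01,  9.85004069e-01, -6.84986488e-04]), 'contact_force': array([-0.16709684,  0.68314387,  0.10635674]), 'moment': array([ 0.02958865, -0.01642955, -0.03927181]), 'gripper_force': 0.0, 'width': 0.08577161437323429} -0.0187
```

View pics/s0b.png

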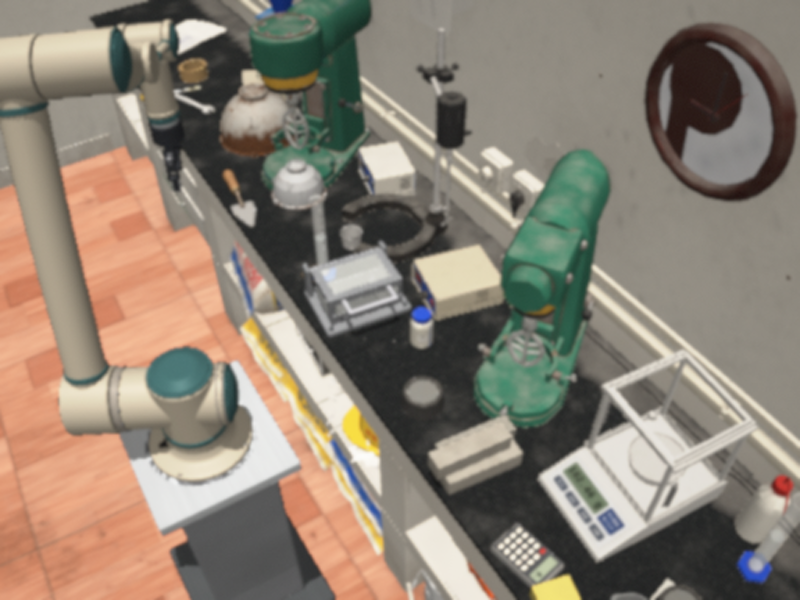

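View pics/t0b.png

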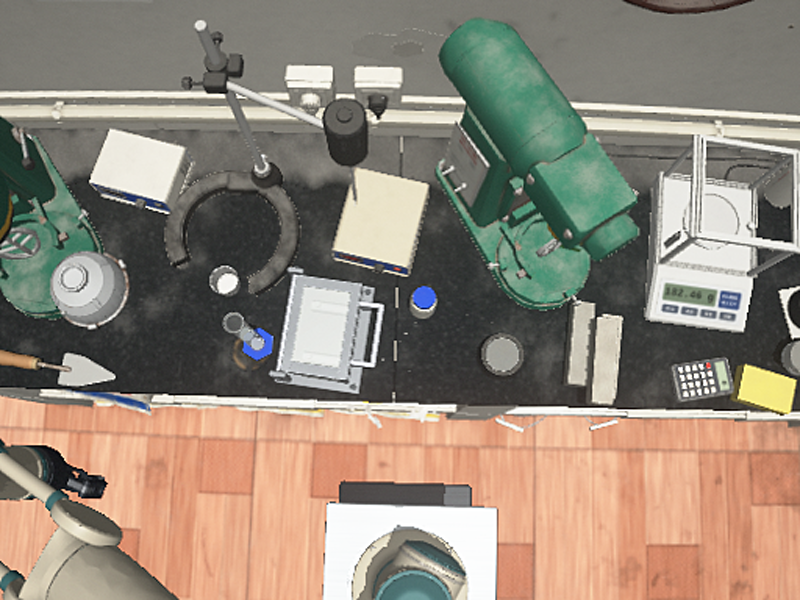

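The scene view shows the jig with its closed guard and the handle facing right, the bar stack at (475,455), the bottle at (422,327), the ring at (422,390) and the cup at (350,237).

The top view (800 px wide) shows the cylinder foot at (258,343) and rim at (233,322), the jig at (325,330), the handle at (373,335), the bottle at (424,300), the cup at (224,280), the ring at (502,354) and the bars at (580,343) and (605,360).

```bash
python3 - <<'E'
from h import *
k=.64
for n,u,v,z in [('foot',258,343,.01),('rim',233,322,.233),('handle top',373,305,.081),('handle bot',371,364,.081),('jig BL',275,383,.014),('jig BR',360,390,.014),('jig TR',380,290,.014),('bottlecap',424,297,.085),('cup',224,279,.04),('ring',502,354,.04),('bar1 top',582,303,.04),('bar1bot',578,385,.04),('bar2 top',607,316,.08),('bar2bot',602,402,.08)]:
    print(n,onz('t0',(u*k,v*k),z).round(3))
print(tri(('t0',(373*k,335*k)),('s0',(372*k,300*k))))
w=cv2.imread('pics/w0.png');cv2.imwrite('pics/c1.png',np.hstack([cv2.resize(w,(400,300)),np.zeros((300,400,3),np.uint8)]))
t=cv2.imread('pics/t0.png')[165:265,135:265];s=cv2.imread('pics/s0.png')[110:230,180:300]
cv2.imwrite('pics/c1.png',np.vstack([np.hstack([cv2.resize(t,(390,300),interpolation=2),cv2.resize(s,(300,300),interpolation=2)]),np.hstack([cv2.resize(w,(400,300)),np.zeros((300,290,3),np.uint8)])]))
E
```

```text
foot [0.446 0.303 0.01 ]
rim [0.446 0.305 0.233]
handle top [0.513 0.083 0.081]
handle bot [0.404 0.082 0.081]
jig BL [0.37  0.265 0.014]
jig BR [0.362 0.103 0.014]
jig TR [0.557 0.072 0.014]
bottlecap [ 0.53  -0.011  0.085]
cup [0.563 0.372 0.04 ]
ring [ 0.435 -0.162  0.04 ]
bar1 top [ 0.538 -0.316  0.04 ]
bar1bot [ 0.38  -0.305  0.04 ]
bar2 top [ 0.506 -0.352  0.08 ]
bar2bot [ 0.346 -0.339  0.08 ]
(array([0.45480889, 0.0803538 , 0.09112291]), [0.0003484218733608545, 0.00034842187336083284])
```

View pics/c1.png

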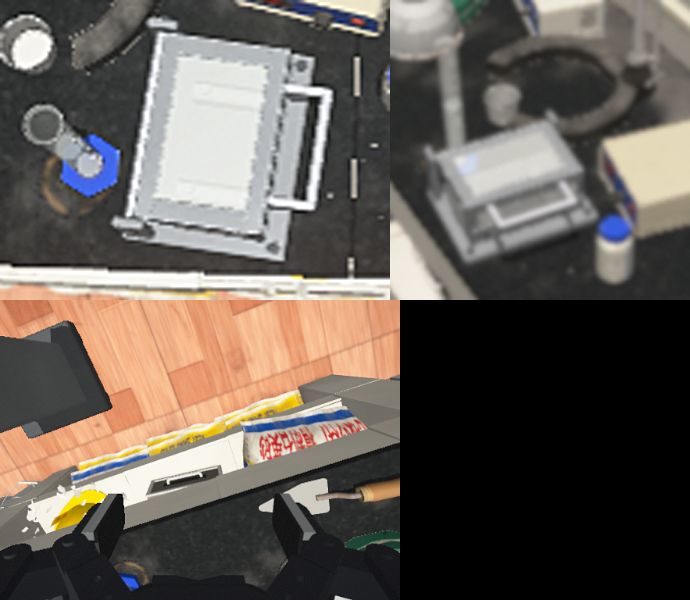

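The crop shows the guard closed, with the handle from about (329,92) to (313,207) in the 3× crop. The cylinder rim is at (43,125) and its foot at (90,165).

```bash
python3 - <<'E'
from h import *
c=lambda u,v:(135+u/3,165+v/3)
for n,u,v,z in [('h1',327,92,.081),('h2',311,207,.081),('foot',90,165,.01),('rim',43,124,.233),('b TR',313,60,.014),('b BR',284,258,.014),('roofTL',163,36,.093),('roofBL',133,215,.093),('roofTR',290,50,.093),('roofBR',263,235,.093)]:
    print(n,onz('t0',c(u,v),z).round(4))
E
cat > go.py <<'E'
import sys
from h import *
# go.py x y z [yaw of tool-y line in deg, world]: prints shift in tool axes, and rz
s=manip.get_state();Rm=q2R(s['ee_rot']);p=s['position']
a=list(map(float,sys.argv[1:]))
print('pos',p.round(4),'toolx',Rm[:,0].round(3),'tooly',Rm[:,1].round(3),'w',round(s['width'],4),'F',s['contact_force'].round(1),'t',round(s['clock'],2))
print('shift tool mm',(Rm.T@(np.array(a[:3])-p)*1000).round(1))
if len(a)>3:
    cur=np.degrees(np.arctan2(Rm[1,1],Rm[0,1]));d=(a[3]-cur+90)%180-90;print('rz deg',round(-d,2),'q6',s['qpos'][5].round(2))
E
python3 go.py .446 .304 .27 97
```

```text
h1 [0.5118 0.0673 0.081 ]
h2 [0.4007 0.0787 0.081 ]
foot [0.4444 0.3036 0.01  ]
rim [0.4449 0.3044 0.233 ]
b TR [0.5584 0.0838 0.014 ]
b BR [0.3576 0.1052 0.014 ]
roofTL [0.5592 0.2263 0.093 ]
roofBL [0.3862 0.2445 0.093 ]
roofTR [0.5492 0.1038 0.093 ]
roofBR [0.3715 0.1221 0.093 ]
pos [0.1952 0.5404 0.1993] toolx [-0.94  0.34  0.  ] tooly [ 0.34   0.94  -0.001] w 0.0858 F [-0.2  0.7  0.1] t 0.15
shift tool mm [-316.2 -137.2  -70.5]
rz deg -26.87 q6 -0.12
```

```bash
python3 -m pendant '[{"dz":-0.035,"rz":-7},{"dz":-0.036,"rz":-7},{}]' && python3 go.py .445 .304 .27 84
```

```text
invalid input
```

```bash
python3 -m pendant '[{"dz":-0.035,"rz":-7},{"dz":-0.036,"rz":-7},{"dx":0}]' && python3 go.py .445 .304 .27 84
```

```text
invalid input
```

```bash
python3 -m pendant '[{"dx":0,"dy":0,"dz":-0.035,"rx":0,"ry":0,"rz":-7,"hand":0.085},{"dx":0,"dy":0,"dz":-0.036,"rx":0,"ry":0,"rz":-7,"hand":0.085}]' && python3 go.py .445 .304 .27 84
```

```text
clock: 0.32
position: [0.1945, 0.5388, 0.2688]
ee_rot: [-0.002, 0.048, 0.999, -0.004]
contact_force: [0.1, 1.4, 0.4]
width: 0.0849
gripper_force: 0.0
pos [0.1945 0.5388 0.2688] toolx [-0.995  0.096  0.003] tooly [ 0.096  0.995 -0.007] w 0.0849 F [0.1 1.4 0.4] t 0.32
shift tool mm [-272.  -209.6   -0.4]
rz deg 0.46 q6 -0.37
```

```bash
python3 -m pendant '[{"dx":-0.027,"dy":-0.021,"dz":0,"rx":0,"ry":0,"rz":0,"hand":0.085},{"dx":-0.027,"dy":-0.021,"dz":0,"rx":0,"ry":0,"rz":0,"hand":0.085},{"dx":-0.027,"dy":-0.021,"dz":0,"rx":0,"ry":0,"rz":0,"hand":0.085},{"dx":-0.027,"dy":-0.021,"dz":0,"rx":0,"ry":0,"rz":0,"hand":0.085},{"dx":-0.027,"dy":-0.021,"dz":0,"rx":0,"ry":0,"rz":0,"hand":0.085},{"dx":-0.027,"dy":-0.021,"dz":0,"rx":0,"ry":0,"rz":0,"hand":0.085},{"dx":-0.027,"dy":-0.021,"dz":0,"rx":0,"ry":0,"rz":0,"hand":0.085},{"dx":-0.027,"dy":-0.021,"dz":0,"rx":0,"ry":0,"rz":0,"hand":0.085},{"dx":-0.027,"dy":-0.021,"dz":0,"rx":0,"ry":0,"rz":0,"hand":0.085},{"dx":-0.027,"dy":-0.021,"dz":0,"rx":0,"ry":0,"rz":0,"hand":0.085},{"dx":0,"dy":0,"dz":0,"rx":0,"ry":0,"rz":0,"hand":0.085}]' && python3 - <<'E'
from h import *
snap('wrist','w1'); print(proj('w1',[.445,.304,.233]),proj('w1',[.445,.304,.18]))
E
python3 go.py .445 .304 .185 84
```

```text
clock: 1.23
position: [0.447, 0.2999, 0.2704]
ee_rot: [0.001, 0.054, 0.999, -0.002]
contact_force: [-0.6, 0.6, 0.1]
width: 0.0845
gripper_force: 0.0
[260.13692376 196.0898377 ] [259.15169537 174.41283801]
pos [0.4445 0.302  0.2704] toolx [-0.994  0.107  0.   ] tooly [ 0.107  0.994 -0.001] w 0.0849 F [-1.  -0.3  0.5] t 1.28
shift tool mm [-0.3  2.1 85.4]
rz deg -0.15 q6 -1.0
```

View pics/w1.png

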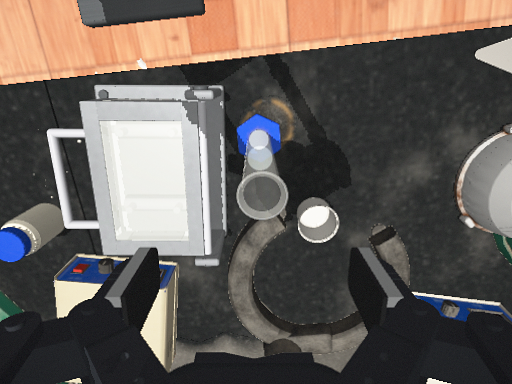

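The wrist view shows the tube rim at (263,195), within 3 px of the prediction (260,196). The handle bar runs from about (54,133) to (67,224).

```bash
python3 - <<'E'
from h import *
print(tri(('w1',(263,195)),('t0',(135+43/3,165+124/3))),onz('w1',(263,195),.233))
for n,p,z in [('h1',(54,133),.081),('h2',(67,224),.081),('roofTR',(199,95),.093),('roofBR',(211,255),.093),('roofTL',(82,101),.093),('roofBL',(103,256),.093)]: print(n,onz('w1',p,z).round(4))
print(tri(('w1',(60.5,178.5)),('t0',(135+319/3,165+149.5/3))))
E
```

```text
(array([0.44609618, 0.30578726, 0.22765993]), [0.0002907090474495852, 0.00029070904744971055]) [0.44442065 0.30602047 0.233     ]
h1 [0.4027 0.0827 0.081 ]
h2 [0.5111 0.0658 0.081 ]
roofTR [0.3791 0.2496 0.093 ]
roofBR [0.5647 0.2345 0.093 ]
roofTL [0.3724 0.1286 0.093 ]
roofBL [0.5521 0.1049 0.093 ]
(array([0.45561146, 0.07301748, 0.07853677]), [0.0006002160709945593, 0.0006002160709946009])
```

```bash
python3 -m pendant '[{"dx":0,"dy":0.002,"dz":0.028,"rx":0,"ry":0,"rz":0,"hand":0.085},{"dx":0,"dy":0,"dz":0.028,"rx":0,"ry":0,"rz":0,"hand":0.085},{"dx":0,"dy":0,"dz":0.028,"rx":0,"ry":0,"rz":0,"hand":0.085},{"dx":0,"dy":0,"dz":0,"rx":0,"ry":0,"rz":0,"hand":0.02},{"dx":0,"dy":0,"dz":0,"rx":0,"ry":0,"rz":0,"hand":0.02},{"dx":0,"dy":0,"dz":0,"rx":0,"ry":0,"rz":0,"hand":0.02},{"dx":0,"dy":0,"dz":0,"rx":0,"ry":0,"rz":0,"hand":0.02},{"dx":0,"dy":0,"dz":0,"rx":0,"ry":0,"rz":0,"hand":0.02},{"dx":0,"dy":0,"dz":0,"rx":0,"ry":0,"rz":0,"hand":0.02},{"dx":0,"dy":0,"dz":0,"rx":0,"ry":0,"rz":0,"hand":0.02}]' 30 ; python3 go.py .43 .45 .2
```

```text
clock: 2.12
position: [0.444, 0.3068, 0.1892]
ee_rot: [0.002, 0.051, 0.999, 0.001]
contact_force: [0.1, -0.5, 6.4]
width: 0.0283
gripper_force: 29.7
pos [0.444  0.3068 0.1892] toolx [-0.995  0.102 -0.004] tooly [0.102 0.995 0.002] w 0.0283 F [ 0.1 -0.5  6.4] t 2.12
shift tool mm [ 28.5 141.  -10.6]
```

```bash
python3 -m pendant '[{"dx":0,"dy":0,"dz":-0.006,"rx":0,"ry":0,"rz":0,"hand":0.02},{"dx":0,"dy":0,"dz":-0.008,"rx":0,"ry":0,"rz":0,"hand":0.02},{"dx":0.001,"dy":0.009,"dz":0,"rx":0,"ry":0,"rz":0,"hand":0.02},{"dx":0.004,"dy":0.018,"dz":0,"rx":0,"ry":0,"rz":0,"hand":0.02},{"dx":0.004,"dy":0.018,"dz":0,"rx":0,"ry":0,"rz":0,"hand":0.02},{"dx":0.004,"dy":0.018,"dz":0,"rx":0,"ry":0,"rz":0,"hand":0.02},{"dx":0.004,"dy":0.018,"dz":0,"rx":0,"ry":0,"rz":0,"hand":0.02},{"dx":0.004,"dy":0.018,"dz":0,"rx":0,"ry":0,"rz":0,"hand":0.02},{"dx":0.004,"dy":0.018,"dz":0,"rx":0,"ry":0,"rz":0,"hand":0.02},{"dx":0.003,"dy":0.018,"dz":0,"rx":0,"ry":0,"rz":0,"hand":0.02},{"dx":0,"dy":0.006,"dz":0,"rx":0,"ry":0,"rz":0,"hand":0.02},{"dx":0,"dy":0,"dz":0,"rx":0,"ry":0,"rz":0,"hand":0.02}]' 30 ; python3 go.py .43 .45 .189
```

```text
clock: 3.12
position: [0.4291, 0.4511, 0.2004]
ee_rot: [-0.0, 0.05, 0.999, 0.0]
contact_force: [0.9, -0.1, -2.0]
width: 0.0282
gripper_force: 29.9
pos [0.4291 0.4511 0.2004] toolx [-0.995  0.1    0.   ] tooly [0.1   0.995 0.   ] w 0.0282 F [ 0.9 -0.1 -2. ] t 3.12
shift tool mm [-1.  -1.  11.4]
```

```bash
python3 -m pendant '[{"dx":0,"dy":0,"dz":0.005,"rx":0,"ry":0,"rz":0,"hand":0.02},{"dx":0,"dy":0,"dz":0.004,"rx":0,"ry":0,"rz":0,"hand":0.02},{"dx":0,"dy":0,"dz":0.003,"rx":0,"ry":0,"rz":0,"hand":0.02},{"dx":0,"dy":0,"dz":0,"rx":0,"ry":0,"rz":0,"hand":0.02}]' 30 ; python3 go.py .43 .45 .189
```

```text
clock: 3.45
position: [0.4296, 0.4483, 0.1895]
ee_rot: [0.0, 0.052, 0.999, -0.0]
contact_force: [-0.9, -0.8, 1.5]
width: 0.0287
gripper_force: 30.1
pos [0.4296 0.4483 0.1895] toolx [-0.995  0.103 -0.001] tooly [ 0.103  0.995 -0.   ] w 0.0287 F [-0.9 -0.8  1.5] t 3.45
shift tool mm [-0.2  1.7  0.5]
```

```bash
python3 -m pendant '[{"dx":0,"dy":0,"dz":0.001,"rx":0,"ry":0,"rz":0,"hand":0.026},{"dx":0,"dy":0,"dz":0,"rx":0,"ry":0,"rz":0,"hand":0.032},{"dx":0,"dy":0,"dz":0,"rx":0,"ry":0,"rz":0,"hand":0.04},{"dx":0,"dy":0,"dz":0,"rx":0,"ry":0,"rz":0,"hand":0.06},{"dx":0,"dy":0,"dz":0,"rx":0,"ry":0,"rz":0,"hand":0.06},{"dx":0,"dy":0,"dz":-0.02,"rx":0,"ry":0,"rz":0,"hand":0.06},{"dx":0,"dy":0,"dz":-0.04,"rx":0,"ry":0,"rz":0,"hand":0.06},{"dx":0,"dy":0,"dz":-0.025,"rx":0,"ry":0,"rz":0,"hand":0.06},{"dx":0,"dy":0,"dz":0,"rx":0,"ry":0,"rz":0,"hand":0.06}]' 30 ; python3 - <<'E'
from h import *
t=snap('top','t1')[:,:,::-1];w=snap('wrist','w2')[:,:,::-1]
cv2.imwrite('pics/c2.png',np.hstack([cv2.resize(t[140:270,90:260],(400,306),interpolation=2),cv2.resize(w,(400,306))]))
print(proj('w2',[.43,.45,.233]),proj('t1',[.43,.45,.233]),proj('t1',[.43,.45,.0]))
E
python3 go.py .456 .073 .18
```

```text
clock: 4.2
position: [0.4317, 0.4514, 0.2794]
ee_rot: [0.004, 0.051, 0.999, 0.004]
contact_force: [0.7, 0.6, 0.5]
width: 0.0598
gripper_force: 0.0
[252.99423154 195.29484917] [ 92.85210692 210.20710733] [117.64970008 223.55108261]
pos [0.4297 0.4497 0.274 ] toolx [-0.995  0.102 -0.002] tooly [0.102 0.995 0.002] w 0.0598 F [-0.5 -0.4 -0.7] t 4.3
shift tool mm [ -64.5 -372.3   93.4]
```

View pics/c2.png

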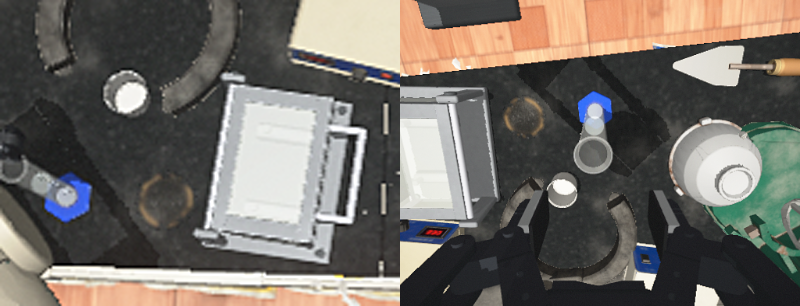

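The cylinder stands upright at its new place, foot at (68,196) in the left crop, and clear of the jig.

```bash
python3 -m pendant '[{"dx":-0.006,"dy":-0.034,"dz":0,"rx":0,"ry":0,"rz":0,"hand":0.034},{"dx":-0.006,"dy":-0.034,"dz":0,"rx":0,"ry":0,"rz":0,"hand":0.034},{"dx":-0.006,"dy":-0.034,"dz":0,"rx":0,"ry":0,"rz":0,"hand":0.034},{"dx":-0.006,"dy":-0.034,"dz":0,"rx":0,"ry":0,"rz":0,"hand":0.034},{"dx":-0.006,"dy":-0.034,"dz":0,"rx":0,"ry":0,"rz":0,"hand":0.034},{"dx":-0.006,"dy":-0.034,"dz":0,"rx":0,"ry":0,"rz":0,"hand":0.034},{"dx":-0.006,"dy":-0.034,"dz":0,"rx":0,"ry":0,"rz":0,"hand":0.034},{"dx":-0.006,"dy":-0.034,"dz":0.02,"rx":0,"ry":0,"rz":0,"hand":0.034},{"dx":-0.006,"dy":-0.034,"dz":0.02,"rx":0,"ry":0,"rz":0,"hand":0.034},{"dx":-0.006,"dy":-0.034,"dz":0.02,"rx":0,"ry":0,"rz":0,"hand":0.034},{"dx":-0.005,"dy":-0.032,"dz":0.02,"rx":0,"ry":0,"rz":0,"hand":0.034},{"dx":0,"dy":0,"dz":0,"rx":0,"ry":0,"rz":0,"hand":0.034}]' 30 ; python3 - <<'E'
from h import *
w=snap('wrist','w3')[:,:,::-1];cv2.imwrite('pics/w3b.png',w)
print(proj('w3',[.456,.073,.081]))
E
python3 go.py .456 .073 .064 84
```

```text
clock: 5.3
position: [0.4518, 0.0675, 0.1876]
ee_rot: [-0.005, 0.054, 0.999, -0.002]
contact_force: [-0.7, 0.1, -0.2]
width: 0.0336
gripper_force: 0.0
[261.42619453 177.40457219]
pos [0.4529 0.0702 0.1893] toolx [-0.994  0.107  0.008] tooly [ 0.107  0.994 -0.001] w 0.0341 F [-0.3  1.3  0.8] t 5.35
shift tool mm [ -3.8   3.3 125.3]
rz deg -0.15 q6 -1.46
```

View pics/w3b.png

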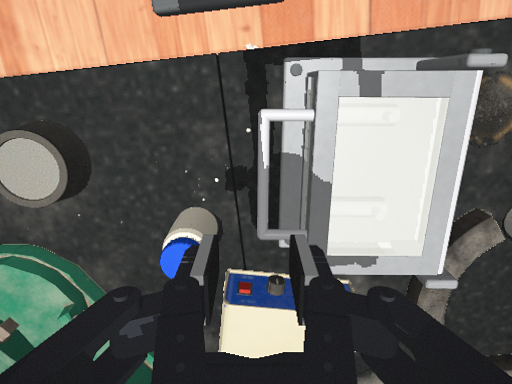

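The handle bar shows between the open fingers, its middle at about (263,175); the prediction was (261,177).

```bash
python3 -m pendant '[{"dx":-0.004,"dy":0.003,"dz":0.03,"rx":0,"ry":0,"rz":0,"hand":0.034},{"dx":0,"dy":0,"dz":0.03,"rx":0,"ry":0,"rz":0,"hand":0.034},{"dx":0,"dy":0,"dz":0.03,"rx":0,"ry":0,"rz":0,"hand":0.034},{"dx":0,"dy":0,"dz":0.02,"rx":0,"ry":0,"rz":0,"hand":0.034},{"dx":0,"dy":0,"dz":0.015,"rx":0,"ry":0,"rz":0,"hand":0.034},{"dx":0,"dy":0,"dz":0,"rx":0,"ry":0,"rz":0,"hand":0.005},{"dx":0,"dy":0,"dz":0,"rx":0,"ry":0,"rz":0,"hand":0.005},{"dx":0,"dy":0,"dz":0,"rx":0,"ry":0,"rz":0,"hand":0.005},{"dx":0,"dy":0,"dz":0,"rx":0,"ry":0,"rz":0,"hand":0.005},{"dx":0,"dy":0,"dz":0,"rx":0,"ry":0,"rz":0,"hand":0.005}]' 25 ; python3 go.py .456 .073 .064 84
python3 - <<'E'
import numpy as np
r=.166;f=lambda t:np.array([-r*np.cos(t),r*np.sin(t)])
a0=np.arctan2(-.004,.166)
for d in np.arange(0,126,7.5): 
    e=f(np.radians(d+7.5)+a0)-f(np.radians(d)+a0);print(d+7.5,(e*1000).round(1))
E
```

```text
clock: 6.18
position: [0.4612, 0.0755, 0.0692]
ee_rot: [0.001, 0.051, 0.999, 0.0]
contact_force: [-0.2, 0.0, -0.3]
width: 0.005
gripper_force: 0.0
pos [0.4612 0.0755 0.0692] toolx [-0.995  0.102 -0.003] tooly [0.102 0.995 0.   ] w 0.005 F [-0.2  0.  -0.3] t 6.18
shift tool mm [ 5.  -3.1  5.2]
rz deg 0.14 q6 -1.46
7.5 [ 0.9 21.7]
15.0 [ 3.7 21.4]
22.5 [ 6.5 20.7]
30.0 [ 9.1 19.7]
37.5 [11.6 18.3]
45.0 [13.9 16.7]
52.5 [16.  14.7]
60.0 [17.8 12.5]
67.5 [19.2 10.1]
75.0 [20.4  7.5]
82.5 [21.2  4.7]
90.0 [21.6  1.9]
97.5 [21.7 -0.9]
105.0 [21.4 -3.7]
112.5 [20.7 -6.5]
120.0 [19.7 -9.1]
127.5 [ 18.3 -11.6]
```

```bash
python3 - <<'E'
from h import *
w=snap('wrist','w4')[:,:,::-1];s=snap('scene','s4')[:,:,::-1]
cv2.imwrite('pics/c4.png',np.hstack([w[60:384,130:400],cv2.resize(s[120:230,170:290],(353,324),interpolation=2)]))
E
```

```text
(no output)
```

View pics/c4.png

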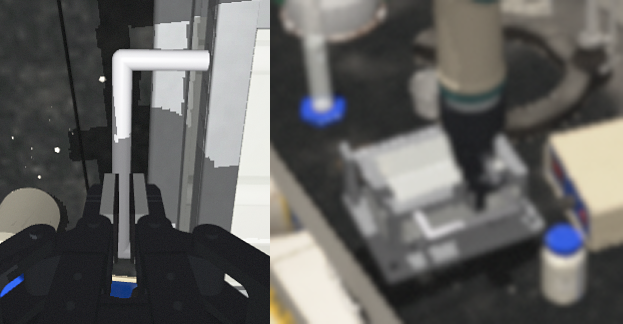

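The wrist view shows the bar running down between the two fingers, so the bar is not below the fingertips. I'll test the grip by closing further.

```bash
python3 -m pendant '[{"dx":0,"dy":0,"dz":0,"rx":0,"ry":0,"rz":0,"hand":0},{"dx":0,"dy":0,"dz":0,"rx":0,"ry":0,"rz":0,"hand":0},{"dx":0,"dy":0,"dz":0,"rx":0,"ry":0,"rz":0,"hand":0},{"dx":0,"dy":0,"dz":0,"rx":0,"ry":0,"rz":0,"hand":0}]' 25 ; python3 go.py .456 .073 .064 84
```

```text
clock: 6.62
position: [0.4603, 0.0752, 0.0681]
ee_rot: [0.0, 0.051, 0.999, 0.0]
contact_force: [0.8, 0.1, -0.5]
width: 0.0002
gripper_force: 0.0
pos [0.4603 0.0752 0.0681] toolx [-0.995  0.102 -0.   ] tooly [0.102 0.995 0.   ] w 0.0002 F [ 0.8  0.1 -0.5] t 6.62
shift tool mm [ 4.  -2.7  4.1]
rz deg 0.12 q6 -1.46
```

```bash
python3 - <<'E'
from h import *
T,K,d=cal('w4')
p=np.array([.4612,.0755,.0692]);Rm=q2R([0.001,0.051,0.999,0])
for n,v in [('tcp',[0,0,0]),('tip near',[.011,0,0]),('grasp near',[.011,0,-.0187]),('grasp far',[-.011,0,-.0187]),('near top',[.011,0,-.03]),('g +y5',[.011,.005,-.0187]),('g -y5',[.011,-.005,-.0187])]: print(n,proj('w4',p+Rm@v).round(0)-[130,60])
for t in (-.055,-.03,-.011,.0,.011,.055):
    for z in(.075,.081): print(t,z,proj('w4',[.456+.995*t,.073-.103*t,z]).round(0)-[130,60])
for uv in [(120,50),(124,200),(125,255)]: print(onz('w4',(uv[0]+130,uv[1]+60),.081))
E
```

```text
tcp [124. 162.]
tip near [124. 144.]
grasp near [124. 158.]
grasp far [124. 196.]
near top [125. 167.]
g +y5 [134. 158.]
g -y5 [115. 158.]
-0.055 0.075 [119.  58.]
-0.055 0.081 [118.  59.]
-0.03 0.075 [119. 106.]
-0.03 0.081 [119. 109.]
-0.011 0.075 [119. 140.]
-0.011 0.081 [119. 144.]
0.0 0.075 [119. 158.]
0.0 0.081 [119. 163.]
0.011 0.075 [119. 176.]
0.011 0.081 [119. 181.]
0.055 0.075 [119. 242.]
0.055 0.081 [119. 248.]
[0.39702323 0.07984814 0.081     ]
[0.47886959 0.0734934  0.081     ]
[0.51576818 0.07035221 0.081     ]
```

```bash
python3 - <<'E'
from h import *
c=lambda u,v:(135+u/3,165+v/3)
print(tri(('w3',(263,113)),('w4',(249,115))),tri(('w3',(263,113)),('t0',c(311,207))),tri(('w4',(249,115)),('t0',c(311,207))),tri(('w1',(54,133)),('w4',(249,115))))
snap('wrist','w5');snap('scene','s5')
w=cv2.imread('pics/w5.png');s=cv2.imread('pics/s5.png')
cv2.imwrite('pics/c5.png',np.hstack([cv2.resize(w[150:384,170:340],(436,600),interpolation=2),cv2.resize(s[160:220,210:250],(360,600)[:2],interpolation=2)]))
E
```

```text
(array([0.39906709, 0.07954007, 0.08897733]), [0.000611830591864026, 0.0006118305918639709]) (array([0.40084287, 0.07933579, 0.07777259]), [0.0006276126976361526, 0.0006276126976361083]) (array([0.39986749, 0.07888687, 0.08209452]), [0.0007020131498652623, 0.000702013149865308]) (array([0.40163331, 0.07893992, 0.07469648]), [0.0016467451034529012, 0.0016467451034528234])
```

View pics/c5.png

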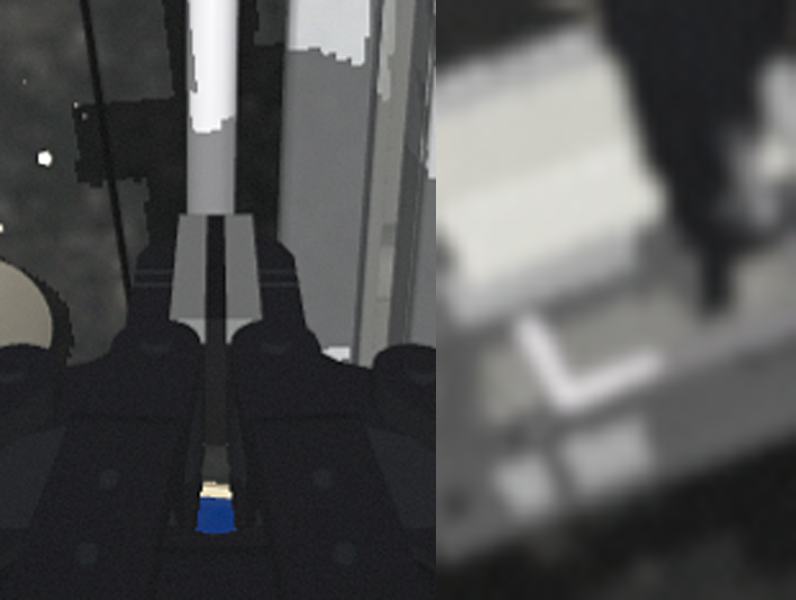

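The shut fingers cover the bar, so the fingertips are above it: tip at crop (215,215), and at about (712,305) in the scene crop. I'll check the true tip position from both views.

```bash
python3 - <<'E'
from h import *
s=manip.get_state();print(s['position'],s['ee_rot'],proj('s5',s['position']),manip.grasp_offset)
uv=(210+(712-436)/9,160+305/10)
o,v=ray('s5',uv);Rm=q2R(s['ee_rot'])
for k in (0,-.01,-.02,-.03,-.04): print(k,proj('s5',s['position']+Rm@[0,0,k]))
print(uv,tri(('s5',uv),('w5',(170+215/2.56,150+215/2.56))))
im=manip.get_image('wrist');print(np.array(im['mount']).round(4).tolist())
E
```

```text
[0.46022473 0.07525307 0.06800499] [8.23687413e-06 5.12680142e-02 9.98684929e-01 4.83251648e-05] [240.45504918 197.01236043] -0.0187
0 [240.45504918 197.01236043]
-0.01 [240.37316851 194.97108877]
-0.02 [240.29068972 192.91260058]
-0.03 [240.20760794 190.83671595]
-0.04 [240.12391828 188.74325323]
(240.66666666666666, 190.5) (array([0.45841671, 0.07548991, 0.09658682]), [0.004215543965697405, 0.004215543965697318])
[[0.001, 0.9509, 0.3096, 0.0786], [1.0, -0.0009, -0.0005, -0.0005], [-0.0002, 0.3096, -0.9509, -0.174], [0.0, 0.0, 0.0, 1.0]]
```

Both views put the real fingertips about 28 mm above the reported TCP. I'll open, recentre, go down 30 mm more and grip again.

```bash
python3 -m pendant '[{"dx":0.004,"dy":-0.002,"dz":0,"rx":0,"ry":0,"rz":0,"hand":0.034},{"dx":0,"dy":0,"dz":0,"rx":0,"ry":0,"rz":0,"hand":0.034},{"dx":0,"dy":0,"dz":0,"rx":0,"ry":0,"rz":0,"hand":0.034},{"dx":0,"dy":0,"dz":0.01,"rx":0,"ry":0,"rz":0,"hand":0.034},{"dx":0,"dy":0,"dz":0.01,"rx":0,"ry":0,"rz":0,"hand":0.034},{"dx":0,"dy":0,"dz":0.01,"rx":0,"ry":0,"rz":0,"hand":0.034},{"dx":0,"dy":0,"dz":0,"rx":0,"ry":0,"rz":0,"hand":0},{"dx":0,"dy":0,"dz":0,"rx":0,"ry":0,"rz":0,"hand":0},{"dx":0,"dy":0,"dz":0,"rx":0,"ry":0,"rz":0,"hand":0},{"dx":0,"dy":0,"dz":0,"rx":0,"ry":0,"rz":0,"hand":0},{"dx":0,"dy":0,"dz":0,"rx":0,"ry":0,"rz":0,"hand":0}]' 25 ; python3 go.py .456 .073 .064 84
```

```text
clock: 7.68
position: [0.4557, 0.0746, 0.0381]
ee_rot: [-0.0, 0.052, 0.999, 0.001]
contact_force: [-0.9, 4.7, -2.6]
width: 0.0089
gripper_force: 25.8
pos [0.4557 0.0746 0.0381] toolx [-0.995  0.103  0.001] tooly [0.103 0.995 0.002] w 0.0089 F [-0.9  4.7 -2.6] t 7.68
shift tool mm [ -0.5  -1.5 -25.9]
rz deg 0.08 q6 -1.46
```

```bash
python3 -m pendant '[{"dx":0,"dy":0.0001,"dz":-0.011,"rx":0,"ry":0,"rz":0,"hand":0},{"dx":0,"dy":0.0008,"dz":-0.0107,"rx":0,"ry":0,"rz":0,"hand":0},{"dx":0,"dy":0.0037,"dz":-0.0214,"rx":0,"ry":0,"rz":0,"hand":0},{"dx":0,"dy":0.0065,"dz":-0.0207,"rx":0,"ry":0,"rz":0,"hand":0},{"dx":0,"dy":0.0091,"dz":-0.0197,"rx":0,"ry":0,"rz":0,"hand":0},{"dx":0,"dy":0.0116,"dz":-0.0183,"rx":0,"ry":0,"rz":0,"hand":0},{"dx":0,"dy":0,"dz":0,"rx":0,"ry":0,"rz":0,"hand":0}]' 25 ; python3 go.py .4594 .105 .1392 84
```

```text
clock: 8.27
position: [0.4594, 0.1066, 0.1427]
ee_rot: [0.001, 0.051, 0.999, 0.0]
contact_force: [-1.7, 1.2, -3.0]
width: 0.009
gripper_force: 24.7
pos [0.4594 0.1066 0.1427] toolx [-0.995  0.101 -0.002] tooly [0.101 0.995 0.001] w 0.009 F [-1.7  1.2 -3. ] t 8.27
shift tool mm [-0.2 -1.6  3.5]
rz deg 0.2 q6 -1.39
```

Forces are low and the guard is following. I'll carry on to 90°, then check.

```bash
python3 -m pendant '[{"dx":0,"dy":0.0139,"dz":-0.0167,"rx":0,"ry":0,"rz":0,"hand":0},{"dx":0,"dy":0.016,"dz":-0.0147,"rx":0,"ry":0,"rz":0,"hand":0},{"dx":0,"dy":0.0178,"dz":-0.0125,"rx":0,"ry":0,"rz":0,"hand":0},{"dx":0,"dy":0.0192,"dz":-0.0101,"rx":0,"ry":0,"rz":0,"hand":0},{"dx":0,"dy":0.0204,"dz":-0.0075,"rx":0,"ry":0,"rz":0,"hand":0},{"dx":0,"dy":0.0212,"dz":-0.0047,"rx":0,"ry":0,"rz":0,"hand":0},{"dx":0,"dy":0,"dz":0,"rx":0,"ry":0,"rz":0,"hand":0}]' 25 ; python3 go.py .47 .215 .205 84; python3 -m pendant '[{"dx":0,"dy":0.0216,"dz":-0.0019,"rx":0,"ry":0,"rz":0,"hand":0},{"dx":0,"dy":0.0217,"dz":0.0009,"rx":0,"ry":0,"rz":0,"hand":0},{"dx":0,"dy":0.0214,"dz":0.0037,"rx":0,"ry":0,"rz":0,"hand":0},{"dx":0,"dy":0.0207,"dz":0.0065,"rx":0,"ry":0,"rz":0,"hand":0},{"dx":0,"dy":0.013,"dz":0.006,"rx":0,"ry":0,"rz":0,"hand":0},{"dx":0,"dy":0,"dz":0,"rx":0,"ry":0,"rz":0,"hand":0}]' 25 ; python3 go.py .47 .215 .205 84
```

```text
clock: 8.85
position: [0.4719, 0.2154, 0.209]
ee_rot: [0.002, 0.05, 0.999, 0.001]
contact_force: [-1.7, -1.7, 10.6]
width: 0.0088
gripper_force: 26.5
pos [0.4719 0.2154 0.209 ] toolx [-0.995  0.1   -0.005] tooly [0.1   0.995 0.002] w 0.0088 F [-1.7 -1.7 10.6] t 8.85
shift tool mm [ 1.8 -0.6  4. ]
rz deg 0.26 q6 -1.18
clock: 9.35
position: [0.4829, 0.3146, 0.1911]
ee_rot: [0.002, 0.05, 0.999, 0.002]
contact_force: [1.9, 4.1, 6.0]
width: 0.0086
gripper_force: 26.8
pos [0.4829 0.3146 0.1911] toolx [-0.995  0.101 -0.005] tooly [0.101 0.995 0.005] w 0.0086 F [1.9 4.1 6. ] t 9.35
shift tool mm [   2.7 -100.3  -14.4]
rz deg 0.22 q6 -1.01
```

```bash
python3 -m pendant '[{"dx":0,"dy":0.01,"dz":0.0055,"rx":0,"ry":0,"rz":0,"hand":0},{"dx":0,"dy":0.007,"dz":0.0045,"rx":0,"ry":0,"rz":0,"hand":0},{"dx":0,"dy":0,"dz":0,"rx":0,"ry":0,"rz":0,"hand":0.03},{"dx":0,"dy":0,"dz":0,"rx":0,"ry":0,"rz":0,"hand":0.03},{"dx":0,"dy":0,"dz":0,"rx":0,"ry":0,"rz":0,"hand":0.03},{"dx":0,"dy":0.004,"dz":-0.02,"rx":0,"ry":0,"rz":0,"hand":0.03},{"dx":0,"dy":0,"dz":-0.03,"rx":0,"ry":0,"rz":0,"hand":0.03},{"dx":0,"dy":0,"dz":-0.03,"rx":0,"ry":0,"rz":0,"hand":0.03},{"dx":0,"dy":0,"dz":-0.03,"rx":0,"ry":0,"rz":0,"hand":0.03},{"dx":0,"dy":0,"dz":0,"rx":0,"ry":0,"rz":0,"hand":0.03},{"dx":0,"dy":0,"dz":0,"rx":0,"ry":0,"rz":0,"hand":0.03},{"dx":0,"dy":0,"dz":0,"rx":0,"ry":0,"rz":0,"hand":0.03}]' 25 ; python3 go.py .38 .0 .35 84
```

```text
clock: 10.35
position: [0.482, 0.3311, 0.29]
ee_rot: [-0.001, 0.051, 0.999, -0.001]
contact_force: [0.1, 0.6, -0.0]
width: 0.0296
gripper_force: 0.0
pos [0.482  0.3311 0.29  ] toolx [-0.995  0.103  0.001] tooly [ 0.103  0.995 -0.001] w 0.0296 F [ 0.1  0.6 -0. ] t 10.35
shift tool mm [  67.5 -339.9  -59.4]
rz deg 0.1 q6 -0.98
```

```bash
python3 -m pendant '[{"dx":0.01,"dy":-0.034,"dz":-0.02,"rx":0,"ry":0,"rz":0,"hand":0.08},{"dx":0.01,"dy":-0.034,"dz":-0.02,"rx":0,"ry":0,"rz":0,"hand":0.08},{"dx":0.01,"dy":-0.034,"dz":0,"rx":0,"ry":0,"rz":0,"hand":0.08},{"dx":0.01,"dy":-0.034,"dz":0,"rx":0,"ry":0,"rz":0,"hand":0.08},{"dx":0.01,"dy":-0.034,"dz":0,"rx":0,"ry":0,"rz":0,"hand":0.08},{"dx":0.003,"dy":-0.034,"dz":0,"rx":0,"ry":0,"rz":0,"hand":0.08},{"dx":0,"dy":-0.034,"dz":0,"rx":0,"ry":0,"rz":0,"hand":0.08},{"dx":0,"dy":-0.034,"dz":0,"rx":0,"ry":0,"rz":0,"hand":0.08},{"dx":0,"dy":-0.034,"dz":0,"rx":0,"ry":0,"rz":0,"hand":0.08},{"dx":0,"dy":-0.034,"dz":0,"rx":0,"ry":0,"rz":0,"hand":0.08},{"dx":0,"dy":-0.034,"dz":0,"rx":0,"ry":0,"rz":0,"hand":0.08},{"dx":0,"dy":-0.034,"dz":0,"rx":0,"ry":0,"rz":0,"hand":0.08}]'; python3 -m pendant '[{"dx":0,"dy":-0.034,"dz":0,"rx":0,"ry":0,"rz":0,"hand":0.08},{"dx":0,"dy":-0.034,"dz":0,"rx":0,"ry":0,"rz":0,"hand":0.08},{"dx":0,"dy":-0.034,"dz":0,"rx":0,"ry":0,"rz":0,"hand":0.08},{"dx":0,"dy":-0.034,"dz":0,"rx":0,"ry":0,"rz":0,"hand":0.08},{"dx":0,"dy":-0.034,"dz":0,"rx":0,"ry":0,"rz":0,"hand":0.08},{"dx":0,"dy":-0.034,"dz":0,"rx":0,"ry":0,"rz":0,"hand":0.08},{"dx":0,"dy":-0.034,"dz":0,"rx":0,"ry":0,"rz":0,"hand":0.08},{"dx":0,"dy":0,"dz":0,"rx":0,"ry":0,"rz":0,"hand":0.08},{"dx":0,"dy":0,"dz":0,"rx":0,"ry":0,"rz":0,"hand":0.08},{"dx":0,"dy":0,"dz":0,"rx":0,"ry":0,"rz":0,"hand":0.08}]'; python3 - <<'E'
from h import *
w=snap('wrist','w6')[:,:,::-1];t=snap('top','t6')[:,:,::-1]
cv2.imwrite('pics/c6.png',np.hstack([cv2.resize(w,(480,360),interpolation=2),cv2.resize(t[150:270,100:206],(318,360),interpolation=2)]))
for p in([.426,-.345,.08],[.459,-.31,.04]):print(proj('w6',p))
E
python3 go.py .426 -.345 .15
```

```text
clock: 11.35
position: [0.3863, -0.0697, 0.329]
ee_rot: [-0.002, 0.051, 0.999, 0.001]
contact_force: [0.2, -0.8, -0.1]
width: 0.0797
gripper_force: 0.0
clock: 12.18
position: [0.3631, -0.3043, 0.3292]
ee_rot: [-0.001, 0.052, 0.999, 0.002]
contact_force: [-0.5, 0.0, -0.3]
width: 0.0799
gripper_force: 0.0
[228.29906291 191.76446684]
[256.03818998 201.53518158]
pos [ 0.3636 -0.3038  0.3302] toolx [-0.995  0.101  0.001] tooly [0.101 0.995 0.002] w 0.0799 F [ 0.6 -0.1 -0. ] t 12.28
shift tool mm [-66.5 -35.  180. ]
```

View pics/c6.png

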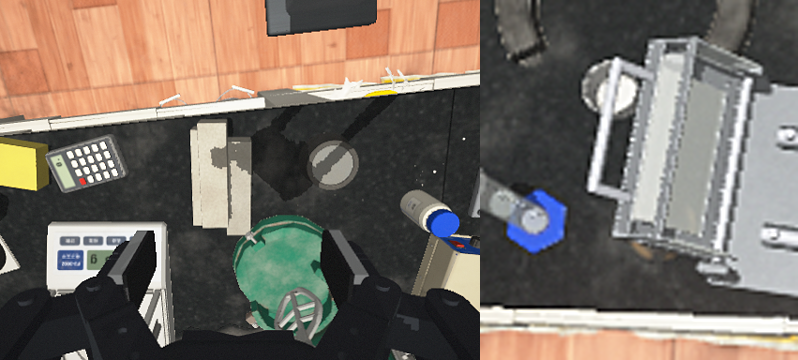

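The wrist view shows the top bar's face at about x 200–228, y 120–228 (480-px image), lying across two lower bars. The top view shows the guard lying back open and the cylinder standing clear. Next I'll take edge profiles of the bar.

```bash
python3 - <<'E'
from h import *
w=cv2.cvtColor(cv2.imread('pics/w6.png'),6);t=cv2.cvtColor(cv2.imread('pics/t6.png'),6)
print('w6 cols 198..274 step2')
for r in range(124,256,6): print(r,*w[r,198:274:2])
print('t6 cols 358..402')
for r in range(186,264,5): print(r,*t[r,358:402])
E
```

```text
w6 cols 198..274 step2
124 81 82 82 85 14 17 21 24 31 33 34 44 50 49 46 45 44 46 45 49 45 42 44 47 50 46 44 41 44 50 51 46 41 41 46 47 52 55
130 48 51 45 44 43 46 49 87 81 82 84 82 82 83 80 83 83 88 101 104 104 92 53 22 24 42 49 45 44 41 46 49 39 43 44 41 44 44
136 46 45 41 54 95 95 165 219 215 210 214 217 217 220 215 219 218 221 227 223 222 231 48 22 24 32 42 45 44 57 52 46 42 41 44 45 45 45
142 46 46 62 223 221 220 173 224 218 217 221 212 218 218 219 219 217 220 218 222 219 228 61 22 24 33 39 40 39 46 45 42 51 51 56 54 51 38
148 41 47 34 225 220 222 172 220 218 217 222 220 221 223 221 226 224 218 217 218 219 222 74 86 83 92 92 91 90 89 89 91 91 89 84 30 24 28
154 42 42 25 227 221 219 221 219 221 221 220 225 222 222 226 221 223 220 215 215 215 230 70 110 113 108 106 107 112 113 111 113 112 110 113 56 26 27
160 47 49 37 223 220 219 226 221 220 222 219 220 224 142 118 119 116 113 113 111 115 116 78 110 112 110 104 127 111 109 107 108 112 108 114 55 26 28
166 43 41 35 220 222 218 225 213 219 223 220 218 214 223 113 117 112 116 115 114 118 116 78 107 110 110 110 108 109 110 108 107 108 
[... 3889 characters left out ...]
119 115 117 116 107 208 168 82 57 122 182 122 152 171 184 195 208 216 221 231
246 47 52 55 80 81 82 85 88 79 84 91 109 127 140 159 184 139 92 81 76 62 222 227 219 226 191 125 45 52 76 93 97 100 104 108 107 114 118 123 154 221 240 229 223
251 63 56 55 56 55 60 66 66 58 59 56 52 45 47 44 43 40 75 84 81 62 204 178 126 102 86 80 92 120 145 173 173 160 125 87 128 127 119 116 113 113 110 96 70
256 67 63 59 59 59 67 64 58 59 62 63 53 43 41 52 72 86 90 90 88 88 84 96 130 147 183 214 212 204 200 199 195 190 186 187 169 86 74 87 74 61 59 65 62
261 255 255 255 255 255 250 242 254 184 57 88 92 88 90 90 86 83 101 119 161 204 228 226 221 219 221 218 218 216 215 217 213 173 94 141 137 80 3 10 10 9 11 11 11
```

```bash
python3 - <<'E'
from h import *
P=[(210,133),(241.5,132),(215.5,241),(244.5,241)]
for z in (.07,.08,.09):
    q=[onz('w6',p,z) for p in P];a,b,c,d=q
    print(z,'len',np.linalg.norm(a-c).round(4),np.linalg.norm(b-d).round(4),'wid',np.linalg.norm(a-b).round(4),np.linalg.norm(c-d).round(4),'ctr',np.mean(q,0).round(4),'yaw',[float(np.degrees(np.arctan2(*(e-f)[1::-1])).round(1)) for e,f in((c,a),(d,b))])
t=cv2.cvtColor(cv2.imread('pics/t0.png'),6)
for r in list(range(190,208,2))+list(range(208,248,8))+list(range(248,266,2)): print(r,*t[r,358:402])
E
```

```text
0.07 len 0.1577 0.1591 wid 0.0414 0.0424 ctr [ 0.4262 -0.3461  0.07  ] yaw [-5.3, -4.9]
0.08 len 0.1541 0.1554 wid 0.0405 0.0414 ctr [ 0.4229 -0.345   0.08  ] yaw [-5.3, -4.9]
0.09 len 0.1504 0.1518 wid 0.0395 0.0404 ctr [ 0.4197 -0.3439  0.09  ] yaw [-5.3, -4.9]
190 144 140 131 73 41 102 174 110 141 224 190 46 53 55 58 55 53 54 57 56 56 52 53 52 53 53 55 53 53 51 57 62 64 68 72 71 69 77 80 83 81 76 70 68
192 75 81 135 156 107 130 51 47 49 80 147 160 173 182 46 53 41 37 40 41 47 47 50 54 51 52 50 52 51 50 58 62 64 65 65 68 67 76 76 78 78 79 82 74
194 150 99 67 58 70 37 32 46 114 172 136 177 134 139 201 200 196 199 202 207 225 237 175 76 49 51 53 52 52 51 53 53 55 62 62 68 65 68 70 76 70 68 71 74
196 145 42 47 52 53 37 49 74 61 131 231 208 204 199 195 192 189 191 194 196 198 209 146 49 46 52 52 56 61 62 58 50 54 60 56 55 58 61 59 56 56 60 64 59
198 51 54 54 53 50 35 50 73 63 125 212 195 192 192 195 197 196 191 190 190 194 205 142 42 47 49 48 51 61 63 61 53 52 54 54 55 60 66 61 59 58 58 61 60
200 50 51 54 55 55 36 51 74 68 133 209 202 199 194 198 197 192 189 196 196 200 219 150 38 50 5
[... 2076 characters left out ...]
 213 212 206 211 211 150 40 60 65 64 63 61 64 66 64
258 56 55 55 55 58 64 63 63 59 63 64 63 61 58 57 58 50 62 76 85 78 76 90 114 120 162 152 134 147 141 140 170 189 182 84 58 66 66 66 66 67 64 64 65
260 225 228 229 232 219 139 11 19 22 20 20 23 20 18 21 21 21 22 24 20 21 20 20 21 20 21 21 22 24 24 29 36 37 35 36 46 52 59 63 63 62 61 62 63
262 249 248 247 244 246 244 242 249 253 252 252 251 251 244 233 247 251 251 251 250 251 236 235 232 230 255 254 254 254 255 255 254 255 255 255 255 255 255 255 255 255 255 255 254
264 243 250 249 250 250 251 251 250 251 251 251 250 251 252 252 253 252 253 254 252 252 252 251 252 251 250 251 251 252 250 248 248 248 248 250 250 251 251 252 253 254 251 234 173
```

```bash
python3 - <<'E'
from h import *
print(tri(('t0',(387,230)),('w6',(227.9,186.7))),onz('t0',(387,230),.08),onz('w6',(227.9,186.7),.08))
E
python3 go.py .4245 -.345 .15 84.9
```

```text
(array([ 0.42459431, -0.34762017,  0.06707898]), [0.00223946532093221, 0.0022394653209321827]) [ 0.42440876 -0.34548227  0.08      ] [ 0.4187598  -0.34462784  0.08      ]
pos [ 0.3636 -0.3038  0.3302] toolx [-0.995  0.101  0.001] tooly [0.101 0.995 0.002] w 0.0799 F [ 0.6 -0.1 -0. ] t 12.28
shift tool mm [-65.  -35.2 180. ]
rz deg -0.71 q6 -2.31
```

```bash
python3 -m pendant '[{"dx":-0.016,"dy":-0.009,"dz":0.03,"rx":0,"ry":0,"rz":-0.7,"hand":0.07},{"dx":-0.016,"dy":-0.009,"dz":0.03,"rx":0,"ry":0,"rz":0,"hand":0.07},{"dx":-0.016,"dy":-0.009,"dz":0.035,"rx":0,"ry":0,"rz":0,"hand":0.07},{"dx":-0.0155,"dy":-0.0085,"dz":0.035,"rx":0,"ry":0,"rz":0,"hand":0.07},{"dx":0,"dy":0,"dz":0.035,"rx":0,"ry":0,"rz":0,"hand":0.07},{"dx":0,"dy":0,"dz":0.035,"rx":0,"ry":0,"rz":0,"hand":0.07},{"dx":0,"dy":0,"dz":0.03,"rx":0,"ry":0,"rz":0,"hand":0.07},{"dx":0,"dy":0,"dz":0.02,"rx":0,"ry":0,"rz":0,"hand":0.07},{"dx":0,"dy":0,"dz":0.01,"rx":0,"ry":0,"rz":0,"hand":0.07},{"dx":0,"dy":0,"dz":0,"rx":0,"ry":0,"rz":0,"hand":0.07}]'; python3 go.py .423 -.345 .022 84.9
```

```text
clock: 13.12
position: [0.4228, -0.344, 0.0688]
ee_rot: [-0.002, 0.044, 0.999, 0.002]
contact_force: [0.0, 0.4, -0.4]
width: 0.0697
gripper_force: 0.0
pos [ 0.4228 -0.344   0.0688] toolx [-0.996  0.089  0.004] tooly [0.089 0.996 0.003] w 0.0697 F [ 0.   0.4 -0.4] t 13.12
shift tool mm [-0.5 -1.2 46.8]
rz deg 0.02 q6 -2.29
```

```bash
python3 -m pendant '[{"dx":0,"dy":-0.001,"dz":0.012,"rx":0,"ry":0,"rz":0,"hand":0.07},{"dx":0,"dy":0,"dz":0.012,"rx":0,"ry":0,"rz":0,"hand":0.07},{"dx":0,"dy":0,"dz":0.01,"rx":0,"ry":0,"rz":0,"hand":0.07},{"dx":0,"dy":0,"dz":0.008,"rx":0,"ry":0,"rz":0,"hand":0.07},{"dx":0,"dy":0,"dz":0,"rx":0,"ry":0,"rz":0,"hand":0.07}]'; python3 go.py .423 -.345 .022 84.9; python3 -m pendant '[{"dx":0,"dy":0,"dz":0,"rx":0,"ry":0,"rz":0,"hand":0.03},{"dx":0,"dy":0,"dz":0,"rx":0,"ry":0,"rz":0,"hand":0.03},{"dx":0,"dy":0,"dz":0,"rx":0,"ry":0,"rz":0,"hand":0.03},{"dx":0,"dy":0,"dz":0,"rx":0,"ry":0,"rz":0,"hand":0.03},{"dx":0,"dy":0,"dz":0,"rx":0,"ry":0,"rz":0,"hand":0.03},{"dx":0,"dy":0,"dz":0,"rx":0,"ry":0,"rz":0,"hand":0.03}]' 70; python3 go.py .423 -.345 .1
```

```text
clock: 13.53
position: [0.4234, -0.3467, 0.0282]
ee_rot: [-0.0, 0.045, 0.999, 0.001]
contact_force: [-0.3, 0.1, -0.1]
width: 0.0699
gripper_force: 0.0
pos [ 0.4234 -0.3467  0.0282] toolx [-0.996  0.09   0.001] tooly [0.09  0.996 0.001] w 0.0699 F [-0.3  0.1 -0.1] t 13.53
shift tool mm [0.5 1.7 6.2]
rz deg -0.05 q6 -2.29
clock: 14.03
position: [0.4242, -0.3472, 0.03]
ee_rot: [0.001, 0.045, 0.999, 0.0]
contact_force: [0.4, 1.9, 4.8]
width: 0.0387
gripper_force: 71.8
pos [ 0.4242 -0.3472  0.03  ] toolx [-0.996  0.09  -0.001] tooly [0.09  0.996 0.   ] w 0.0387 F [0.4 1.9 4.8] t 14.03
shift tool mm [  1.3   2.1 -70. ]
```

```bash
python3 -m pendant '[{"dx":0,"dy":0,"dz":-0.008,"rx":0,"ry":0,"rz":0,"hand":0.03},{"dx":0,"dy":0,"dz":-0.015,"rx":0,"ry":0,"rz":0,"hand":0.03},{"dx":0,"dy":0,"dz":-0.025,"rx":0,"ry":0,"rz":0,"hand":0.03},{"dx":0,"dy":0,"dz":-0.03,"rx":0,"ry":0,"rz":0,"hand":0.03},{"dx":0,"dy":0,"dz":-0.03,"rx":0,"ry":0,"rz":0,"hand":0.03},{"dx":0,"dy":0,"dz":-0.03,"rx":0,"ry":0,"rz":0,"hand":0.03},{"dx":0,"dy":0,"dz":-0.015,"rx":0,"ry":0,"rz":0,"hand":0.03},{"dx":0,"dy":0,"dz":0,"rx":0,"ry":0,"rz":0,"hand":0.03},{"dx":0,"dy":0,"dz":0,"rx":0,"ry":0,"rz":0,"hand":0.03}]' 70; python3 go.py .466 .164 .18 84; python3 - <<'E'
from h import *
w=cv2.cvtColor(snap('wrist','w7'),7)
for r in range(110,235,4): print(r,*w[r,200:304:4])
E
```

```text
clock: 14.78
position: [0.4233, -0.3473, 0.1817]
ee_rot: [-0.0, 0.045, 0.999, -0.0]
contact_force: [-0.6, 0.0, -6.5]
width: 0.0386
gripper_force: 72.1
pos [ 0.4233 -0.3473  0.1817] toolx [-0.996  0.09   0.   ] tooly [ 0.09   0.996 -0.   ] w 0.0386 F [-0.6  0.  -6.5] t 14.78
shift tool mm [  3.6 513.1   1.5]
rz deg 0.83 q6 -2.29
110 185 232 232 229 229 220 225 228 223 224 229 227 223 230 231 229 227 229 230 228 227 227 226 232 231 234
114 163 223 230 224 227 228 231 230 224 221 225 227 224 230 224 224 225 222 218 227 229 224 227 229 222 224
118 102 231 225 230 224 227 230 224 229 225 226 230 226 231 222 228 230 224 225 228 224 230 227 229 220 228
122 58 223 222 230 230 227 227 223 230 224 225 227 226 228 225 231 234 231 233 234 232 230 230 229 227 221
126 41 227 228 229 227 228 229 228 231 231 223 229 230 230 222 227 224 227 230 233 232 230 231 225 228 227
130 35 231 230 225 226 228 230 228 228 231 226 229 233 227 226 226 229 225 231 226 225 231 224 227 229 229
134 40 231 224 228 220 227 234 232 228 228 229 232 229 232 232 234 234 230 232 222 223 228 225 229 229 222
138 45 232 231 229
[... 1947 characters left out ...]
 226 228 225 218 112 124 124 118 118 119 122 119 125 123 123 129
214 52 43 230 227 228 233 230 227 225 220 229 229 186 176 119 124 126 125 126 123 121 119 121 123 123 122
218 51 42 231 226 228 230 224 229 229 227 230 239 123 125 123 124 123 123 122 124 123 123 120 122 125 119
222 50 40 231 224 235 228 223 231 234 151 129 131 131 126 127 127 123 126 130 124 119 123 117 123 122 118
226 50 46 233 233 234 236 226 234 156 123 124 132 128 126 124 124 123 132 130 122 120 128 119 121 119 118
230 51 41 231 230 235 233 233 154 131 123 128 128 123 131 128 129 125 127 127 125 124 124 127 126 122 115
234 59 55 227 227 229 132 119 127 129 130 129 130 122 129 128 130 130 130 130 124 123 121 122 121 122 110
```

```bash
python3 - <<'E'
from h import *
w=cv2.cvtColor(cv2.imread('pics/w7.png'),6);s=manip.get_state();Rm=q2R(s['ee_rot'])
for x in (.065,.07,.075,.08,.085,.09): print(x,proj('w7',s['position']+Rm@[x,-.012,-.05]).round(1),proj('w7',s['position']+Rm@[x,.012,-.05]).round(1))
for y in(-.02,.02): print('side',y,[proj('w7',s['position']+Rm@[x,y,-.05]).round(1) for x in(.02,.07)])
print(*w[0:130:2,220]);print(*w[0:130:2,254]);print(*w[0:130:2,290])
for r in(60,100,140): print(r,*w[r,150:360:3])
E
```

```text
0.065 [224.7 115.2] [288.9 115.3]
0.07 [224.3 101.4] [289.4 101.5]
0.075 [224.   87.2] [289.8  87.3]
0.08 [223.6  72.7] [290.3  72.7]
0.085 [223.2  57.7] [290.9  57.8]
0.09 [222.7  42.3] [291.4  42.4]
side -0.02 [array([208.4, 225. ]), array([202.7, 101.4])]
side 0.02 [array([304.4, 225.2]), array([311.1, 101.5])]
207 205 205 207 207 208 209 211 210 213 213 212 210 206 208 207 208 209 208 210 209 208 206 204 202 199 195 194 180 177 201 215 217 217 217 221 181 206 214 217 220 220 218 219 221 217 215 221 225 227 223 224 226 226 225 220 226 228 225 227 226 227 227 228 229
190 190 192 193 192 194 193 193 194 192 190 187 186 186 189 186 185 188 186 188 188 190 192 194 193 194 188 179 183 199 199 197 198 196 195 192 207 227 227 222 224 223 222 221 222 225 225 221 224 225 227 229 230 232 229 230 228 228 226 227 224 226 222 226 228
182 183 183 183 184 188 187 188 188 188 187 188 187 187 191 193 194 194 194 195 196 197 199 200 192 173 160 185 187 186 186 186 186 186 189 113 208 223 224 226 230 234 233 234 233 229 228 232 228 227 224 225 226 229 231 232 228 228 227 230 232 232 232 228 226
60 169 176 194 187 191 203 206 208 202 194 203 193 181 209 190 190 193 183 187 191 196 188 191 201 209 204 210 206 214 218 220 170 199 206 192 205 216 207 207 215 191 185 184 176 182 176 178 189 191 202 201 203 205 206 202 205 213 203 216 208 194 197 201 214 210 193 203 190 180 186
100 71 59 66 74 75 73 70 71 66 59 57 55 51 52 51 49 46 209 221 226 229 226 222 224 224 226 226 224 213 224 230 227 226 222 222 229 226 229 230 225 231 231 233 224 227 228 226 224 224 227 231 227 212 42 49 48 50 71 72 63 60 42 37 36 40 37 37 34 28 46
140 61 58 55 51 49 50 49 47 49 48 52 57 46 44 44 48 49 66 229 233 234 230 232 225 224 223 230 227 230 232 233 229 235 230 223 228 231 228 229 228 227 228 227 229 225 223 221 227 230 227 224 224 128 112 117 34 53 60 65 63 71 79 82 82 78 78 76 74 72 66
```

The bar is held centred: its near end is at row 72 and 72.7 was predicted. I'll use the last picture to fix the bed point, with the predicted posts marked.

```bash
python3 - <<'E'
from h import *
t=cv2.imread('pics/t6.png');u0,v0,k=150,170,7
c=cv2.resize(t[v0:v0+84,u0:u0+110],None,fx=k,fy=k,interpolation=cv2.INTER_CUBIC)
X=np.array([.1045,.9945,0]);Y=np.array([-.9945,.1045,0]);O=np.array([.467,.174,0])
def m(x,y,z,col):
    p=(proj('t6',O+x*X+y*Y+[0,0,z])-[u0,v0]+.5)*k-.5;cv2.circle(c,tuple(int(round(a)) for a in p),3,col,1);print(x,y,z,p.round(0))
for y in(-.05,.05):
    for x in(-.054,.034): m(x,y,.032,(0,0,255))
    for x in(-.041,.021): m(x,y,.048,(255,0,0))
for x in(-.08,.082):
    for y in(-.105,.105): m(x,y,.014,(0,255,0))
cv2.imwrite('pics/c8.png',c);print(c.shape)
E
```

```text
-0.054 -0.05 0.032 [550. 204.]
0.034 -0.05 0.032 [346. 177.]
-0.041 -0.05 0.048 [518. 193.]
0.021 -0.05 0.048 [373. 173.]
-0.054 0.05 0.032 [516. 436.]
0.034 0.05 0.032 [309. 407.]
-0.041 0.05 0.048 [483. 427.]
0.021 0.05 0.048 [335. 406.]
-0.08 -0.105 0.014 [630.  98.]
-0.08 0.105 0.014 [560. 578.]
0.082 -0.105 0.014 [262.  49.]
0.082 0.105 0.014 [182. 525.]
(588, 770, 3)
```

View pics/c8.png

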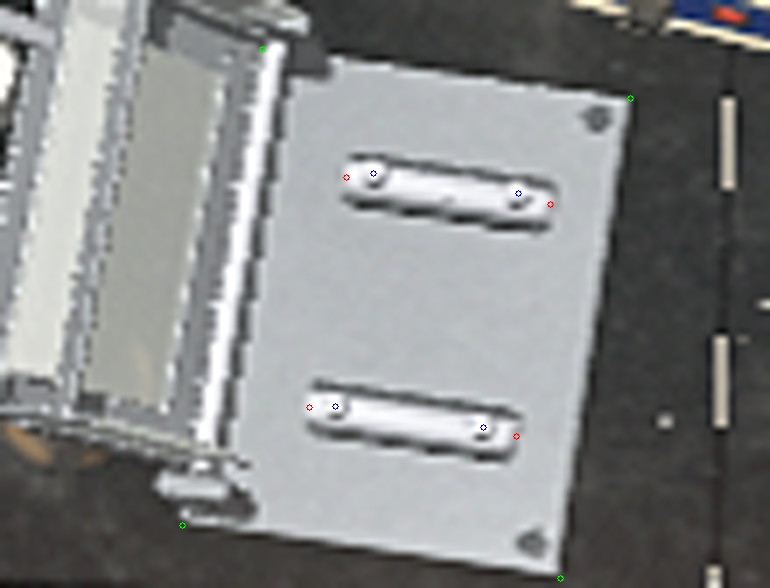

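The predicted markers fall on the rollers, guide posts and base corners to about 1 mm, so the bed point is (0.466, 0.164–0.165) with the jig's x axis at 84.0°.

```bash
python3 -m pendant '[{"dx":0.006,"dy":0.012,"dz":0,"rx":0,"ry":0,"rz":0,"hand":0.03},{"dx":0.006,"dy":0.025,"dz":0,"rx":0,"ry":0,"rz":0,"hand":0.03},{"dx":0.006,"dy":0.026,"dz":0,"rx":0,"ry":0,"rz":0,"hand":0.03},{"dx":0.006,"dy":0.026,"dz":0,"rx":0,"ry":0,"rz":0,"hand":0.03},{"dx":0.006,"dy":0.026,"dz":0,"rx":0,"ry":0,"rz":0,"hand":0.03},{"dx":0,"dy":0.026,"dz":0,"rx":0,"ry":0,"rz":0,"hand":0.03},{"dx":0,"dy":0.026,"dz":0,"rx":0,"ry":0,"rz":0,"hand":0.03},{"dx":0,"dy":0.026,"dz":0,"rx":0,"ry":0,"rz":0,"hand":0.03},{"dx":0,"dy":0.026,"dz":0,"rx":0,"ry":0,"rz":0,"hand":0.03},{"dx":0,"dy":0.026,"dz":0,"rx":0,"ry":0,"rz":0,"hand":0.03},{"dx":0,"dy":0.026,"dz":0,"rx":0,"ry":0,"rz":0,"hand":0.03},{"dx":0,"dy":0.026,"dz":0,"rx":0,"ry":0,"rz":0,"hand":0.03}]' 70; python3 -m pendant '[{"dx":0,"dy":0.026,"dz":0,"rx":0,"ry":0,"rz":0.8,"hand":0.03},{"dx":0,"dy":0.026,"dz":0,"rx":0,"ry":0,"rz":0,"hand":0.03},{"dx":-0.006,"dy":0.026,"dz":0,"rx":0,"ry":0,"rz":0,"hand":0.03},{"dx":-0.006,"dy":0.026,"dz":0,"rx":0,"ry":0,"rz":0,"hand":0.03},{"dx":-0.006,"dy":0.026,"dz":0,"rx":0,"ry":0,"rz":0,"hand":0.03},{"dx":-0.006,"dy":0.026,"dz":0,"rx":0,"ry":0,"rz":0,"hand":0.03},{"dx":-0.006,"dy":0.026,"dz":0,"rx":0,"ry":0,"rz":0,"hand":0.03},{"dx":0,"dy":0.02,"dz":0,"rx":0,"ry":0,"rz":0,"hand":0.03},{"dx":0,"dy":0.01,"dz":0,"rx":0,"ry":0,"rz":0,"hand":0.03},{"dx":0,"dy":0,"dz":0,"rx":0,"ry":0,"rz":0,"hand":0.03},{"dx":0,"dy":0,"dz":0,"rx":0,"ry":0,"rz":0,"hand":0.03}]' 70; python3 go.py .466 .1645 .06 84
```

```text
clock: 15.83
position: [0.418, -0.0466, 0.1799]
ee_rot: [-0.002, 0.045, 0.999, 0.001]
contact_force: [0.8, 0.5, -5.9]
width: 0.0386
gripper_force: 72.0
clock: 16.75
position: [0.4702, 0.1584, 0.1804]
ee_rot: [-0.002, 0.051, 0.999, -0.001]
contact_force: [-0.5, -0.5, -7.0]
width: 0.0388
gripper_force: 72.2
pos [0.4702 0.1584 0.1804] toolx [-0.995  0.103  0.003] tooly [ 0.103  0.995 -0.002] w 0.0388 F [-0.5 -0.5 -7. ] t 16.75
shift tool mm [  4.4   5.9 120.4]
rz deg 0.12 q6 -1.28
```

```bash
python3 -m pendant '[{"dx":0.004,"dy":0.006,"dz":0.02,"rx":0,"ry":0,"rz":0.1,"hand":0.03},{"dx":0,"dy":0,"dz":0.03,"rx":0,"ry":0,"rz":0,"hand":0.03},{"dx":0,"dy":0,"dz":0.03,"rx":0,"ry":0,"rz":0,"hand":0.03},{"dx":0,"dy":0,"dz":0.025,"rx":0,"ry":0,"rz":0,"hand":0.03},{"dx":0,"dy":0,"dz":0.015,"rx":0,"ry":0,"rz":0,"hand":0.03},{"dx":0,"dy":0,"dz":0,"rx":0,"ry":0,"rz":0,"hand":0.03},{"dx":0,"dy":0,"dz":0,"rx":0,"ry":0,"rz":0,"hand":0.03}]' 70; python3 go.py .466 .1645 .024 84
```

```text
clock: 17.33
position: [0.4676, 0.1639, 0.0612]
ee_rot: [-0.001, 0.053, 0.999, -0.001]
contact_force: [0.3, -0.0, -5.7]
width: 0.0388
gripper_force: 72.2
pos [0.4676 0.1639 0.0612] toolx [-0.994  0.107  0.003] tooly [ 0.107  0.994 -0.001] w 0.0388 F [ 0.3 -0.  -5.7] t 17.33
shift tool mm [ 1.5  0.5 37.2]
rz deg -0.13 q6 -1.27
```

```bash
python3 -m pendant '[{"dx":0.001,"dy":0,"dz":0.01,"rx":0,"ry":0,"rz":0,"hand":0.03},{"dx":0,"dy":0,"dz":0.009,"rx":0,"ry":0,"rz":0,"hand":0.03},{"dx":0,"dy":0,"dz":0.008,"rx":0,"ry":0,"rz":0,"hand":0.03},{"dx":0,"dy":0,"dz":0.005,"rx":0,"ry":0,"rz":0,"hand":0.03},{"dx":0,"dy":0,"dz":0,"rx":0,"ry":0,"rz":0,"hand":0.03},{"dx":0,"dy":0,"dz":0,"rx":0,"ry":0,"rz":0,"hand":0.03}]' 70; python3 go.py .466 .1645 .024 84
```

```text
clock: 17.83
position: [0.4677, 0.1653, 0.0298]
ee_rot: [-0.0, 0.053, 0.999, -0.0]
contact_force: [0.2, -0.2, -6.0]
width: 0.0386
gripper_force: 72.3
pos [0.4677 0.1653 0.0298] toolx [-0.994  0.106  0.   ] tooly [ 0.106  0.994 -0.   ] w 0.0386 F [ 0.2 -0.2 -6. ] t 17.83
shift tool mm [ 1.6 -1.   5.8]
rz deg -0.07 q6 -1.27
```

```bash
python3 -m pendant '[{"dx":0.0015,"dy":0,"dz":0.003,"rx":0,"ry":0,"rz":0,"hand":0.03},{"dx":0,"dy":0,"dz":0.002,"rx":0,"ry":0,"rz":0,"hand":0.03},{"dx":0,"dy":0,"dz":0.002,"rx":0,"ry":0,"rz":0,"hand":0.03},{"dx":0,"dy":0,"dz":0,"rx":0,"ry":0,"rz":0,"hand":0.03},{"dx":0,"dy":0,"dz":0,"rx":0,"ry":0,"rz":0,"hand":0.03}]' 70; python3 go.py .466 .1645 .022 84
```

```text
clock: 18.25
position: [0.4662, 0.1655, 0.0227]
ee_rot: [-0.0, 0.053, 0.999, 0.0]
contact_force: [-0.2, -0.8, -6.5]
width: 0.0385
gripper_force: 72.3
pos [0.4662 0.1655 0.0227] toolx [-0.994  0.106  0.   ] tooly [0.106 0.994 0.   ] w 0.0385 F [-0.2 -0.8 -6.5] t 18.25
shift tool mm [ 0.1 -1.   0.7]
rz deg -0.07 q6 -1.26
```

```bash
python3 -m pendant '[{"dx":0,"dy":0,"dz":0.001,"rx":0,"ry":0,"rz":0,"hand":0.03},{"dx":0,"dy":0,"dz":0.001,"rx":0,"ry":0,"rz":0,"hand":0.03},{"dx":0,"dy":0,"dz":0,"rx":0,"ry":0,"rz":0,"hand":0.03}]' 70; python3 -m pendant '[{"dx":0,"dy":0,"dz":0.001,"rx":0,"ry":0,"rz":0,"hand":0.03},{"dx":0,"dy":0,"dz":0.001,"rx":0,"ry":0,"rz":0,"hand":0.03},{"dx":0,"dy":0,"dz":0,"rx":0,"ry":0,"rz":0,"hand":0.03}]' 70
```

```text
clock: 18.5
position: [0.4666, 0.1656, 0.0218]
ee_rot: [0.0, 0.053, 0.999, 0.0]
contact_force: [-2.2, 0.2, 2.4]
width: 0.0385
gripper_force: 73.3
clock: 18.75
position: [0.4667, 0.1656, 0.0216]
ee_rot: [0.001, 0.053, 0.999, 0.0]
contact_force: [-4.6, -1.1, 17.7]
width: 0.0388
gripper_force: 75.5
```

Contact came at the expected height. I'll ease off, open and rise straight up.

```bash
python3 -m pendant '[{"dx":0,"dy":0,"dz":-0.002,"rx":0,"ry":0,"rz":0,"hand":0.03},{"dx":0,"dy":0,"dz":0,"rx":0,"ry":0,"rz":0,"hand":0.045},{"dx":0,"dy":0,"dz":0,"rx":0,"ry":0,"rz":0,"hand":0.062},{"dx":0,"dy":0,"dz":0,"rx":0,"ry":0,"rz":0,"hand":0.062},{"dx":0,"dy":0,"dz":0,"rx":0,"ry":0,"rz":0,"hand":0.062},{"dx":0,"dy":0,"dz":-0.01,"rx":0,"ry":0,"rz":0,"hand":0.062},{"dx":0,"dy":0,"dz":-0.02,"rx":0,"ry":0,"rz":0,"hand":0.062},{"dx":0,"dy":0,"dz":-0.03,"rx":0,"ry":0,"rz":0,"hand":0.062},{"dx":0,"dy":0,"dz":-0.03,"rx":0,"ry":0,"rz":0,"hand":0.062},{"dx":0,"dy":0,"dz":-0.03,"rx":0,"ry":0,"rz":0,"hand":0.062},{"dx":0,"dy":0,"dz":-0.03,"rx":0,"ry":0,"rz":0,"hand":0.062},{"dx":0,"dy":0,"dz":0,"rx":0,"ry":0,"rz":0,"hand":0.062}]' 70; python3 -m pendant '[{"dx":0.02,"dy":-0.03,"dz":-0.02,"rx":0,"ry":0,"rz":0,"hand":0.062},{"dx":0.02,"dy":-0.03,"dz":-0.02,"rx":0,"ry":0,"rz":0,"hand":0.062},{"dx":0.02,"dy":-0.03,"dz":-0.02,"rx":0,"ry":0,"rz":0,"hand":0.062},{"dx":0.02,"dy":-0.03,"dz":0,"rx":0,"ry":0,"rz":0,"hand":0.062},{"dx":0.02,"dy":-0.03,"dz":0,"rx":0,"ry":0,"rz":0,"hand":0.062},{"dx":0,"dy":-0.03,"dz":0,"rx":0,"ry":0,"rz":0,"hand":0.062},{"dx":0,"dy":0,"dz":0,"rx":0,"ry":0,"rz":0,"hand":0.062},{"dx":0,"dy":0,"dz":0,"rx":0,"ry":0,"rz":0,"hand":0.062}]'
python3 - <<'E'
from h import *
t=cv2.cvtColor(snap('top','t9'),7);b=cv2.cvtColor(cv2.imread('pics/t6.png'),6)
X=np.array([.1045,.9945,0]);Y=np.array([-.9945,.1045,0]);B=np.array([.466,.1641,.072])
for x in(-.02,.02):
    for y in(-.08,.08): print('pred',proj('t9',B+x*X+y*Y).round(1))
d=cv2.absdiff(t,b)
for r in range(184,260,4): print(r,*t[r,196:228])
print('open check, diff guard area',d[165:235,140:185].mean())
for c in(209,212): print('col',c,*t[180:262:1,c])
E
```

```text
clock: 19.75
position: [0.4705, 0.1664, 0.1767]
ee_rot: [0.006, 0.053, 0.999, 0.002]
contact_force: [0.8, 0.3, 0.4]
width: 0.0622
gripper_force: 0.0
clock: 20.42
position: [0.3477, -0.004, 0.2307]
ee_rot: [0.0, 0.055, 0.998, 0.0]
contact_force: [0.9, -0.0, -1.2]
width: 0.0623
gripper_force: 0.0
pred [220.9 184.9]
pred [212.6 239.3]
pred [207.3 183.1]
pred [198.7 237.3]
184 181 181 181 181 184 185 184 183 182 184 188 225 243 232 237 232 186 181 170 161 143 154 185 183 185 187 189 190 190 191 186 189
188 184 183 183 180 182 184 181 186 187 171 183 214 206 210 211 210 211 212 215 214 213 217 224 202 129 149 196 188 184 186 187 188
192 183 182 184 164 106 69 102 112 83 186 240 215 217 215 209 209 210 213 217 217 218 220 238 208 111 177 191 190 188 187 187 189
196 185 183 186 203 223 214 151 78 124 189 215 214 215 213 207 208 212 212 211 212 211 217 175 87 165 191 194 243 213 130 107 97
200 185 184 185 189 191 194 197 170 184 233 215 213 213 214 210 209 205 207 206 207 211 196 131 105 164 188 200 213 217 221 226 205
204 183 182 184 182 181 180 179 189 205 208 207 208 212 212 206 207 207 2
[... 1708 characters left out ...]
open check, diff guard area 1.353968253968254
col 209 205 192 187 147 232 215 215 213 210 210 217 214 215 218 216 217 213 211 212 214 214 211 209 207 212 209 212 214 213 219 218 213 217 215 216 216 217 217 219 215 213 213 207 212 218 222 218 222 220 220 219 219 218 217 215 215 209 220 236 60 86 206 196 196 196 196 199 202 207 75 60 65 69 69 71 58 113 255 224 249 254 113
col 212 169 194 189 183 186 217 214 209 211 212 215 217 210 212 215 213 212 212 210 209 205 206 204 206 207 207 207 208 214 213 219 217 217 218 219 220 220 220 222 220 221 216 220 220 221 221 223 225 226 232 229 238 211 209 203 186 199 185 213 80 75 208 198 199 197 197 198 202 210 165 50 65 73 73 73 57 109 255 226 248 252 119
```

The laid bar's edges match the prediction within about 1 px, and the guard area hasn't changed since it was opened. Handing in.

```bash
python3 -c "
from rig import manip
print(manip.sign_off())"
```

```text
the job is handed in; nothing more can be done
None
```

I handed the job in at about 20.5 s on the robot's clock: the cylinder stands clear of the jig, the guard lies open on its stop, and the bar is centred on the rollers to within about 1 px in the top view. The sign-off returned no verdict.

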